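# Sweep the measured bushes off the inspection board into the empty bin

## Task

The four steel bushes on the inspection board have been measured: sweep them along the board with your fingertips, over its open end, into the empty bin, not back among the unmeasured ones in the full bin at the other end. Only push them, never grip, pick up or carry them, and leave the loupe, the setting master and the gauge block where they are on the board.

Things in the scene. Friction and masses are not known exactly. Their poses are not given: they have to be found in the camera images.
- board: inspection board, fixed: flat plate with a dark rubber surface, 260 mm (x) x 320 mm (y), top 50 mm above the table. Origin on the table under its centre, z up. Each long side (x = +-127 mm) has a lip 6 mm wide, 6 mm above the top; both ends (y = +-160 mm) are open drop-off edges. Within 9 degrees of square to the robot
- catch_bin: EMPTY blue open bin lined with grey felt, fixed: 250 (x) x 130 (y) x 40 mm high, walls 3 mm, lining 6 mm above the table; axes parallel to the board's. At the board's +y or -y end, centre 213 mm from the board's centre: its near wall is tucked 12 mm under the open edge, so what slides off that end drops into it. Origin: underside, centre
- stock_bin: same blue bin at the board's other end, FULL of some two dozen bushes not yet measured (fixed in it, up to 38 mm above the table). Centre 213 mm from the board's centre. Origin: underside, centre
- bush1: steel bush to be swept, a loose plain ring: 26 mm outside, 14 mm bore, 16 mm high, about 50 g, standing on its flat end on the board. Origin: its centre, 8 mm above the board top; z along the bore. The four bushes stand two by two in two lines along the board's length, 55 to 80 mm either side of its middle line, 50 to 110 mm either side of its centre
- bush2: steel bush to be swept, a loose plain ring: 26 mm outside, 14 mm bore, 16 mm high, about 50 g, standing on its flat end on the board. Origin: its centre, 8 mm above the board top; z along the bore. The four bushes stand two by two in two lines along the board's length, 55 to 80 mm either side of its middle line, 50 to 110 mm either side of its centre
- bush3: steel bush to be swept, a loose plain ring: 26 mm outside, 14 mm bore, 16 mm high, about 50 g, standing on its flat end on the board. Origin: its centre, 8 mm above the board top; z along the bore. The four bushes stand two by two in two lines along the board's length, 55 to 80 mm either side of its middle line, 50 to 110 mm either side of its centre
- bush4: steel bush to be swept, a loose plain ring: 26 mm outside, 14 mm bore, 16 mm high, about 50 g, standing on its flat end on the board. Origin: its centre, 8 mm above the board top; z along the bore. The four bushes stand two by two in two lines along the board's length, 55 to 80 mm either side of its middle line, 50 to 110 mm either side of its centre
- loupe: bystander: small white magnifying loupe with a black ring, waisted, 30 mm in diameter and 38 mm high, standing loose on the middle line of the board (within 5 mm of it), between the two lines of bushes. Origin: underside, centre
- master: bystander: stepped steel setting master, 30 mm foot, 20 mm and 14 mm steps, 40 mm high, standing loose on the other half of the board's middle line (within 5 mm of it). Origin: underside, centre
- gauge_block: bystander: flat steel gauge block, 20 (x) x 35 (y) x 9 mm high, lying loose near the board's centre (within 5 mm of its middle line and 12 mm of its centre lengthwise, long side nearly along the board). Origin: underside, centre
Not all that is in view belongs to the job. What is shaped like the bush3 but black or purple is not meant.

How it is judged:
At the end, for the whole second after the job is handed in: All four bushes lie inside the empty bin (centre within its inner walls and under 48 mm above the table, any way up); the loupe and the setting master stand upright, and they and the gauge block are within 12 mm of where they were (x of bush1 in the frame of catch_bin between -0.122 and 0.122 m and y of bush1 in the frame of catch_bin between -0.062 and 0.062 m and z of each of bush1, bush2, bush3, bush4 in the frame of catch_bin below 0.048 m and x of bush2 in the frame of catch_bin between -0.122 and 0.122 m and y of bush2 in the frame of catch_bin between -0.062 and 0.062 m and x of bush3 in the frame of catch_bin between -0.122 and 0.122 m and y of bush3 in the frame of catch_bin between -0.062 and 0.062 m and x of bush4 in the frame of catch_bin between -0.122 and 0.122 m and y of bush4 in the frame of catch_bin between -0.062 and 0.062 m and distance of each of loupe, master, gauge_block from where it was at the start of the episode below 0.012 m and angle between each of loupe, master's own z axis and vertical below 0.3 rad); the robot touches nothing.
It fails at once if a bush was gripped or pressed hard (over 15 N from the fingers; sweeping takes about 1 N) (contact force between the fingers and bush1 above 15 N or contact force between the fingers and bush2 above 15 N or contact force between the fingers and bush3 above 15 N or contact force between the fingers and bush4 above 15 N).
It fails at once if a bush fell among the unmeasured ones in the full bin ((x of bush1 in the frame of stock_bin between -0.122 and 0.122 m and y of bush1 in the frame of stock_bin between -0.062 and 0.062 m and z of bush1 in the frame of stock_bin below 0.048 m) or (x of bush2 in the frame of stock_bin between -0.122 and 0.122 m and y of bush2 in the frame of stock_bin between -0.062 and 0.062 m and z of bush2 in the frame of stock_bin below 0.048 m) or (x of bush3 in the frame of stock_bin between -0.122 and 0.122 m and y of bush3 in the frame of stock_bin between -0.062 and 0.062 m and z of bush3 in the frame of stock_bin below 0.048 m) or (x of bush4 in the frame of stock_bin between -0.122 and 0.122 m and y of bush4 in the frame of stock_bin between -0.062 and 0.062 m and z of bush4 in the frame of stock_bin below 0.048 m)).
It fails at once if a bush was picked up: raised more than 14 mm off the board (height (world z) of any of bush1, bush2, bush3, bush4 above 0.072 m).
It fails at once if a bush was carried out over a bin: still at board height 40 mm or more past the board's edge, instead of dropping at the edge ((height (world z) of bush1 above 0.055 m and (y of bush1 in the frame of board above 0.2 m or y of bush1 in the frame of board below -0.2 m)) or (height (world z) of bush2 above 0.055 m and (y of bush2 in the frame of board above 0.2 m or y of bush2 in the frame of board below -0.2 m)) or (height (world z) of bush3 above 0.055 m and (y of bush3 in the frame of board above 0.2 m or y of bush3 in the frame of board below -0.2 m)) or (height (world z) of bush4 above 0.055 m and (y of bush4 in the frame of board above 0.2 m or y of bush4 in the frame of board below -0.2 m))).
It fails at once if the loupe, setting master or gauge block was shifted by more than 12 mm, or the loupe or master tipped (not (distance of each of loupe, master, gauge_block from where it was at the start of the episode below 0.012 m and angle between each of loupe, master's own z axis and vertical below 0.3 rad)).
It also fails if it takes over 64 s, if anything falls off the work surface, if the arm or the gripper's body presses on something with over 40 N, if the wrist force passes 120 N, or if a joint passes its speed limit or range.

## Robot

A 6-joint arm with a two-finger parallel gripper is mounted at the origin on the work surface. World frame = base frame: x ahead of the robot, y to its left, z up, the work surface at z = 0. Lengths are in m, angles in rad, forces in N, time in s.
With the tool pointing down it reaches from about 0.35 to 0.8 m from the base axis. Payload 7.3 kg.
Tool frame: the origin (TCP) lies between the finger pads; the fingertips stand 25 mm ahead of it and the grasp point (between the pads) lies 6 mm ahead of it (r.tip_extent is the distance from the TCP to the fingertips, in m); z points along the fingers, y is the direction in which the jaws open and shut (so a half turn about z gives the same grasp; the last joint's range is limited). The gripper opens to 85 mm and grips with 20 to 120 N. Pads are 22 mm wide; open, the fingers measure 114 mm over their backs; the gripper's body (76 mm by 85 mm) begins 54 mm behind the grasp point. The pads swing forward as they close: fully open they stand 13 mm farther back than shut.
Start: joints at [-1.258, 0.342, 1.524, -0, 1.275, -0.146], TCP at [0.233, -0.471, 0.256] pointing down, gripper open.
Joint ranges: [-2.53, 2.53], [-0.77, 2.02], [0.04, 2.7], [-1, 4.14], [0.28, 2.66], [-3.11, 3.11]. Speed limits (rad/s): [2.57, 2.57, 3.14, 3.14, 3.14, 3.14].

## Interface

Orientations are given as a unit quaternion [x, y, z, w].
In Python, from workcell import r, command_gripper, optics gives the robot as it stands. The module is installed in compiled form; this text tells all that it offers. Calls block until the motion is done:
- r.reach(position, orientation): joint-space move of the TCP to a pose.
- r.move_straight(position, orientation=None, speed=0.15, max_force=None): straight line of the TCP; orientation=None keeps the orientation; speed is the mean speed in m/s. With max_force (N) it stops when the force on the tool has changed by that much, and returns True; else False.
- r.movej(angles): joint-space move.
- command_gripper(opening, force=None): finger opening in m; force is the grip in N (None keeps the last); returns when the fingers have stopped.
- r.hold(seconds).
- r.solve_ik(position, orientation): joint angles nearest the present ones, or None.
- r.read_state(): the state.
- optics.get_image(name): name is "scene" or "top" or "wrist"; returns (picture, depth): 480x640x3 uint8, red, green, blue; 480x640 float32, m along the optical axis (not along the pixel's ray), 0 where there is no reading.
- optics.camera_model(name): a dict with "K" (3x3 intrinsics, pixels), "R" (3x3) and "t" (3): a world point X has camera coordinates R X + t; the wrist camera has in their place "tool_from_camera" (4x4, takes a point from camera to tool coordinates, whose origin is the TCP and whose axes are the flange's). Camera axes: x right, y down, z forward; pixel columns grow to the right and rows downward; lengths in m; the calibration is good to about 2 mm. The wrist camera is an equidistant fisheye: a pixel r from the principal point sees the ray r / f radians off the axis. A picture is of the moment at which its call begins: read the wrist's pose just before it. camera_model takes no time and is no camera call.
A pose or a line that the arm cannot do raises r.PlanningError and nothing moves.
- r.finish_job(): hands the job in, once; it reports no verdict.
The state is a dict: "time_s": time; "joint_positions": joint angles; "dq": joint speeds; "tau": joint torques, N m; "eef_pos": TCP position; "eef_rot": TCP orientation; "contact_force": force on the tool from outside, world axes, zero at the start; "torque": the same for the moment, N m; "grip_width": finger opening in m.
Only numpy, scipy, OpenCV 4.12 (cv2) and the standard library are available. Lean on these libraries where they do the work, as an engineer would, in place of code of your own. Each camera call takes 0.05 s, during which the arm holds its last target. There are 200 camera calls.

## Working session

There is one attempt and no reset: what is moved stays moved. The work goes in short steps, each a Python script; the robot and the scene stay as the last script left them, time stands still between calls to the robot, and variables do not carry over. Pictures are saved under pics/ and viewed, about 8 in all and at most 12, crops included, and the job is handed in when it is done.

```bash
mkdir -p pics
python3 - <<'E'
from workcell import r, optics
import cv2,numpy as np
for n in("top","scene"):
    im,d=optics.get_image(n); cv2.imwrite(f"pics/{n}0.png",im[...,::-1]); np.savez(f"{n}0.npz",im=im,d=d)
    m=optics.camera_model(n); print(n,{k:np.round(v,4).tolist() for k,v in m.items() if k in("K","R","t")})
s=r.read_state(); print(s["eef_pos"],s["eef_rot"],s["time_s"],r.tip_extent,s["grip_width"])
E
```

```text
top {'K': [[574.5946, 0.0, 313.8763], [0.0, 574.5946, 250.9045], [0.0, 0.0, 1.0]], 'R': [[-0.0236, -0.9997, 0.0044], [-0.9881, 0.0227, -0.1524], [0.1523, -0.0079, -0.9883]], 't': [0.0227, 0.6375, 1.0275]}
scene {'K': [[443.1539, 0.0, 322.9121], [0.0, 443.1539, 239.1578], [0.0, 0.0, 1.0]], 'R': [[0.8236, 0.5671, -0.0], [0.3815, -0.554, -0.74], [-0.4196, 0.6095, -0.6726]], 't': [-0.5465, -0.1778, 0.9902]}
[ 0.23241382 -0.47038887  0.25569642] [ 9.73803226e-01  2.27391252e-01 -6.05644752e-05 -7.01808010e-04] 0.1 0.025 0.08544403644445459
```

View pics/top0.png

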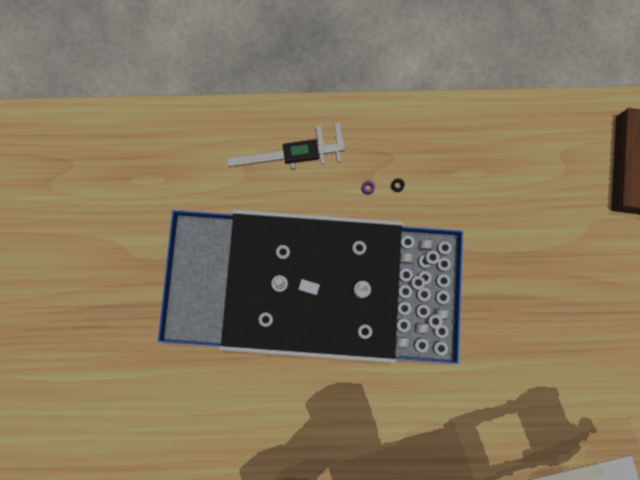

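View pics/scene0.png

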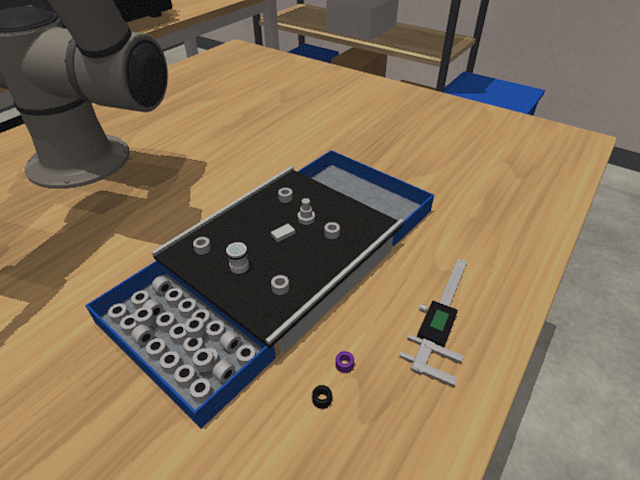

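Top view: empty bin at image left (+y), full bin at right (-y). Bushes are at about (283,252), (359,248), (265,320), (365,331); the master is at (279,283), the loupe at (362,289) and the gauge block at (309,287). The grey rings inside the right bin are the unmeasured stock, and the purple (368,187) and black (397,185) rings are decoys off the board. The four grey rings standing on the dark board are the ones meant.

```bash
cat > h.py <<'E'
import numpy as np,cv2
from workcell import r,optics,command_gripper
def ray(n,uv,z):
    m=optics.camera_model(n);K,R,t=m["K"],np.array(m["R"]),np.array(m["t"])
    d=R.T@np.linalg.solve(K,[uv[0],uv[1],1]);c=-R.T@t
    return c+d*(z-c[2])/d[2]
def board(im):
    h=cv2.cvtColor(im,cv2.COLOR_RGB2HSV); m=((h[...,2]<55)&(h[...,1]<120)).astype(np.uint8)
    m[:205]=0;m[368:]=0;m[:,:200]=0;m[:,420:]=0
    m=cv2.morphologyEx(m,cv2.MORPH_OPEN,np.ones((3,3)))
    c=max(cv2.findContours(m,cv2.RETR_EXTERNAL,cv2.CHAIN_APPROX_NONE)[0],key=cv2.contourArea)
    return cv2.convexHull(c)
def items(im,hull):
    b=np.zeros(im.shape[:2],np.uint8);cv2.fillPoly(b,[hull],1);b=cv2.erode(b,np.ones((7,7)))
    m=((im.max(2)>75)&(b>0)).astype(np.uint8)
    out=[]
    for c in cv2.findContours(m,cv2.RETR_EXTERNAL,cv2.CHAIN_APPROX_NONE)[0]:
        if cv2.contourArea(c)>40:
            (u,v),(w,h),_=cv2.minAreaRect(c);out.append((u,v,w,h,cv2.contourArea(c)))
    return out
E
python3 - <<'E'
from h import *
im=np.load("top0.npz")["im"];d=np.load("top0.npz")["d"]
H=board(im)
P=np.array([ray("top",p[0],.05)[:2] for p in H],np.float32)
(c),s,a=cv2.minAreaRect(P*1000);print("board",c,s,a); print(cv2.boxPoints((c,s,a)).round())
m=optics.camera_model("top");R=np.array(m["R"]);t=np.array(m["t"])
for u,v,w,h,A in items(im,H):
    z=d[int(v)-5:int(v)+6,int(u)-5:int(u)+6].min()
    X=R.T@(np.linalg.solve(m["K"],[u,v,1])*z-t)
    print(np.round([u,v,w,h,A],1),"depth z",X[2].round(4),"xy",ray("top",(u,v),.06)[:2].round(4), "camC",(-R.T@t).round(2))
v=im.copy();cv2.polylines(v,[H],True,(255,0,0),1)
cv2.imwrite("pics/crop.png",cv2.resize(v[200:370,150:470],None,fx=2.5,fy=2.5,interpolation=cv2.INTER_CUBIC)[...,::-1])
E
```

```text
board (574.909423828125, 11.96417236328125) (317.96240234375, 245.7534942626953) 84.51908111572266
[[ 437. -135.]
 [ 682. -158.]
 [ 712.  158.]
 [ 468.  182.]]
[364.8 331.3  14.1  13.4 151.5] depth z 0.0685 xy [ 0.4865 -0.0809] camC [0.47 0.02 1.11]
[265.3 319.3  13.4  14.1 149.5] depth z 1.1126 xy [0.5124 0.0993] camC [0.47 0.02 1.11]
[362. 289.  16.  16. 213.] depth z 0.0934 xy [ 0.5634 -0.0787] camC [0.47 0.02 1.11]
[308.7 286.7  19.9  11.8 206.5] depth z 0.0637 xy [0.57  0.019] camC [0.47 0.02 1.11]
[279. 283.  16.  16. 203.] depth z 0.0922 xy [0.578  0.0734] camC [0.47 0.02 1.11]
[282.5 251.5  13.   13.  142. ] depth z 0.0695 xy [0.6364 0.066 ] camC [0.47 0.02 1.11]
[359.  247.5  13.4  13.4 142. ] depth z 1.1126 xy [ 0.6406 -0.076 ] camC [0.47 0.02 1.11]
```

View pics/crop.png

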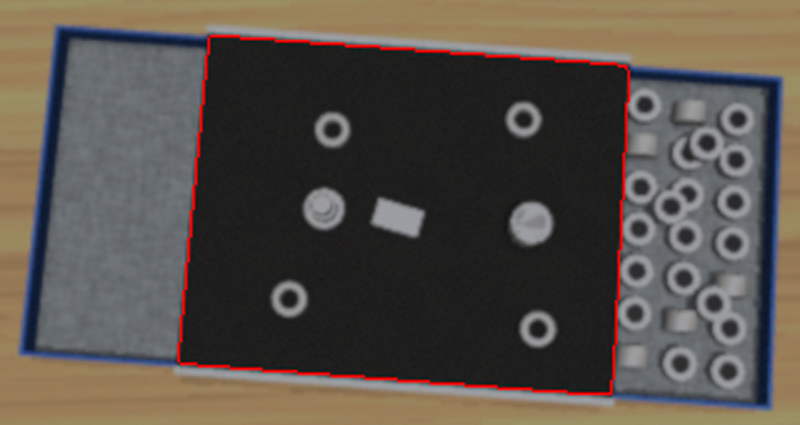

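Board measures 318 x 246 mm (expected 320 x 248), yaw about -5.4°, and the bush positions match the given layout. I'll push with the fingers 14 mm apart as a two-point cradle, taking the bushes nearer the bin first.

```bash
cat >> h.py <<'E'
from scipy.spatial.transform import Rotation as Ro
C=np.array([.5749,.0120]);ey=np.array([30.5,316.5]);ey/=np.linalg.norm(ey);ex=np.array([ey[1],-ey[0]])
def tob(p): q=np.array(p[:2])-C; return np.array([q@ex,q@ey])
def W(b,z): return np.r_[C+b[0]*ex+b[1]*ey,z]
def quat(s): return Ro.from_matrix(np.c_[np.r_[s*ey,0],np.r_[s*ex,0],[0,0,-1]]).as_quat()
ZH,ZL=.142,.080
def sweep(p,S,end=.158):
    b=tob(p);q=quat(S)
    r.reach(W((b[0],b[1]-.048),ZH),q)
    hit=r.move_straight(W((b[0],b[1]-.048),ZL),q,speed=.08,max_force=8)
    print("descend hit",hit,r.read_state()["eef_pos"].round(4))
    if hit: r.move_straight(W((b[0],b[1]-.048),ZH),q); return
    hit=r.move_straight(W((b[0],end),ZL),q,speed=.08,max_force=10)
    s=r.read_state();print("push hit",hit,tob(s["eef_pos"]).round(4),s["contact_force"].round(2),s["time_s"])
    r.move_straight(W((b[0],end-.02),ZL),q,speed=.1)
    r.move_straight(W((b[0],end-.02),ZH),q,speed=.2)
BU=[(.5124,.0993),(.6364,.066),(.4865,-.0809),(.6406,-.076)]
E
python3 - <<'E'
from h import *
for p in BU: print(tob(p).round(4))
for S in(1,-1):
    for p in BU:
        b=tob(p)
        print(S,[None if (j:=r.solve_ik(W((b[0],y),z),quat(S))) is None else np.round(j,2).tolist() for y,z in((b[1]-.048,ZL),(.158,ZL))])
S=min((1,-1),key=lambda S:abs((r.solve_ik(W((-.07,0),ZH),quat(S)) or [9]*6)[5] if isinstance(r.solve_ik(W((-.07,0),ZH),quat(S)),list) else r.solve_ik(W((-.07,0),ZH),quat(S))[5]))
print("S",S)
command_gripper(.014)
print(r.read_state()["grip_width"])
sweep(BU[0],S)
print(r.read_state()["time_s"])
cv2.imwrite("pics/a1.png",cv2.resize(optics.get_image("top")[0][190:390,140:480],None,fx=2,fy=2)[...,::-1])
E
```

```text
[-0.0706  0.0809]
[0.056  0.0597]
[-0.0791 -0.101 ]
[ 0.0738 -0.0813]
1 [[-0.05, 0.53, 1.78, -0.0, 0.83, 0.05], [0.19, 0.58, 1.67, -0.0, 0.88, 0.28]]
1 [[-0.09, 0.71, 1.42, -0.0, 1.02, 0.0], [0.13, 0.76, 1.3, -0.0, 1.08, 0.23]]
1 [[-0.41, 0.52, 1.81, -0.0, 0.81, -0.32], [0.19, 0.57, 1.7, -0.0, 0.87, 0.29]]
1 [[-0.31, 0.73, 1.36, -0.0, 1.04, -0.21], [0.13, 0.79, 1.24, -0.0, 1.11, 0.22]]
-1 [[-0.05, 0.53, 1.78, -0.0, 0.83, -3.09], [0.19, 0.58, 1.67, -0.0, 0.88, -2.86]]
-1 [None, [0.13, 0.76, 1.3, -0.0, 1.08, -2.91]]
-1 [[-0.41, 0.52, 1.81, -0.0, 0.81, 2.82], [0.19, 0.57, 1.7, -0.0, 0.87, -2.85]]
-1 [[-0.31, 0.73, 1.36, -0.0, 1.04, 2.93], [0.13, 0.79, 1.24, -0.0, 1.11, -2.92]]Traceback (most recent call last):
  File "<stdin>", line 7, in <module>
  File "<stdin>", line 7, in <lambda>
TypeError: 'NoneType' object is not subscriptable
```

```bash
cat >> h.py <<'E'
def snap(n):
    t=optics.get_image("top")[0][190:390,140:480];s=optics.get_image("scene")[0][130:430,80:460]
    cv2.imwrite(f"pics/{n}.png",np.hstack([cv2.resize(t,(400,235)),cv2.resize(s,(400,316))[:235]])[...,::-1])
E
python3 - <<'E'
from h import *
command_gripper(.014)
print(r.read_state()["grip_width"])
sweep(BU[0],1)
print(r.read_state()["time_s"])
snap("a1")
E
```

```text
0.014120957099373195
descend hit False [0.5081 0.0515 0.0804]
push hit False [-0.0705  0.1576] [ 1.25  0.35 -0.17] 5.575
6.3833
```

View pics/a1.png

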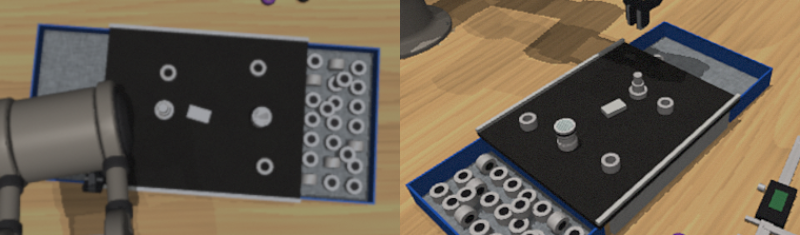

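The first bush is off the board: only three remain on it, and a small bright spot at (657,58) in the bin sits just behind the edge. The bystanders haven't moved. Next is the second near bush.

Run:
```python
from h import *
sweep(BU[1],1)
b=tob(BU[3])
r.reach(W((b[0],b[1]-.048),ZH),quat(1))
print(r.read_state()["time_s"])
im,d=optics.get_image("top")
m=optics.camera_model("top");R=np.array(m["R"]);t=np.array(m["t"])
cv2.imwrite("pics/a2.png",cv2.resize(im[200:370,150:470],None,fx=2.4,fy=2.4,interpolation=cv2.INTER_CUBIC)[...,::-1])
```

```text
descend hit False [0.6322 0.0182 0.0805]
push hit False [0.0561 0.1576] [ 0.34 -0.51 -0.88] 10.1417
11.9917
```

View pics/a2.png

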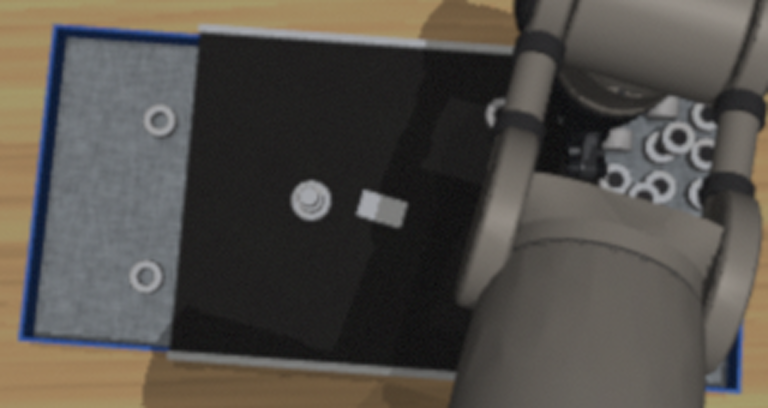

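Both near bushes lie flat in the empty bin at (159,120) and (146,276), and the master and block haven't moved. Now the two far ones.

Run:
```python
from h import *
sweep(BU[3],1)
sweep(BU[2],1)
r.reach([.233,-.471,.256],[.9738,.2274,0,0])
print(r.read_state()["time_s"])
im,d=optics.get_image("top"); im0=np.load("top0.npz")["im"]
for u,v,w,h,A in items(im,board(im0)): print(np.round([u,v,w,h,A],1),ray("top",(u,v),.06)[:2].round(4))
s=optics.get_image("scene")[0][130:430,80:460]
cv2.imwrite("pics/a3.png",np.hstack([cv2.resize(im[200:370,150:350],(400,340)),cv2.resize(s,(400,340))])[...,::-1])
m=optics.camera_model("top");R=np.array(m["R"]);t=np.array(m["t"])
B=im[200:360,160:232]
g=((B.min(2)>150)).astype(np.uint8)
for c in cv2.findContours(g,0,2)[0]:
    if cv2.contourArea(c)>30:
        (u,v),q=cv2.minEnclosingCircle(c);u+=160;v+=200
        X=ray("top",(u,v),.02);bb=tob(X);print("bin item",round(u),round(v),round(q,1),(bb-[0,.213]).round(3))
```

```text
descend hit False [ 0.6364 -0.1239  0.0805]
push hit False [0.0739 0.1578] [-0.17 -0.73  0.28] 16.9583
descend hit False [ 0.4822 -0.1288  0.0803]
push hit False [-0.0791  0.1579] [0.   0.19 0.62] 23.9083
27.1833
[362. 289.  16.  16. 213.] [ 0.5634 -0.0787]
[308.7 286.7  19.9  11.8 206.5] [0.57  0.019]
[279. 283.  16.  16. 204.] [0.578  0.0734]
```

View pics/a3.png

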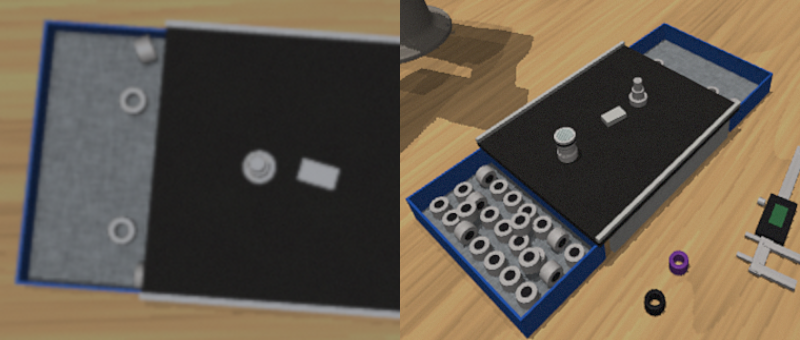

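The board now holds only the bystanders, at pixels identical to the start. Two bushes lie flat in the bin, one is tilted at (146,48) and the last is half hidden under the edge at (139,273). I'll check those two by depth and crop.

Run:
```python
from h import *
im,d=optics.get_image("top")
m=optics.camera_model("top");K=np.array(m["K"]);R=np.array(m["R"]);t=np.array(m["t"])
v,u=np.mgrid[0:480,0:640];X=(np.linalg.inv(K)@np.stack([u*d,v*d,d]).reshape(3,-1)-t[:,None]);X=R.T@X
bx=(ex@(X[:2]-C[:,None])).reshape(480,640);by=(ey@(X[:2]-C[:,None])).reshape(480,640)-.213;z=X[2].reshape(480,640)
ins=(abs(bx)<.118)&(by>-.054)&(by<.058)&(z>.0145)&(z<.05)
n,l,st,c=cv2.connectedComponentsWithStats(ins.astype(np.uint8))
for i in range(1,n):
    k=l==i
    if k.sum()>8: print(c[i].round(),k.sum(),"bx",bx[k].min().round(3),bx[k].max().round(3),"by",by[k].min().round(3),by[k].max().round(3),"z",np.percentile(z[k],[5,50,95]).round(3))
a=im[205:250,195:255];b=im[315:360,195:255]
cv2.imwrite("pics/a4.png",np.hstack([cv2.resize(q,(390,292),interpolation=cv2.INTER_CUBIC) for q in(a,b)])[...,::-1])
```

```text
[222. 224.] 109 bx 0.093 0.118 by -0.041 -0.019 z [0.021 0.029 0.033]
[216. 250.] 113 bx 0.044 0.069 by -0.035 -0.01 z [0.017 0.021 0.024]
[225. 299.] 9 bx -0.046 -0.031 by -0.054 -0.052 z [0.049 0.049 0.05 ]
[223. 313.] 17 bx -0.079 -0.052 by -0.054 -0.052 z [0.046 0.049 0.05 ]
[210. 314.] 113 bx -0.08 -0.056 by -0.037 -0.012 z [0.017 0.021 0.024]
[219. 336.] 54 bx -0.118 -0.097 by -0.054 -0.042 z [0.026 0.029 0.049]
```

View pics/a4.png

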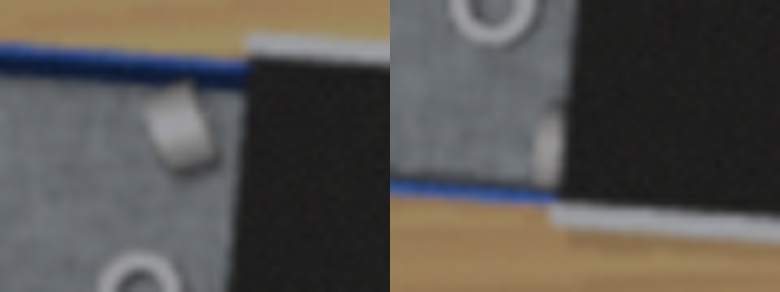

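All four are inside the bin. The tilted ones lie on their sides, with tops at about 30 mm and 6 + 26 = 32 mm expected. Handing in.

```bash
python3 -c "
from workcell import r
r.finish_job();print(r.read_state()['time_s'])"
```

```text
the job is handed in; nothing more can be done
the job is handed in; nothing more can be done
```

All four bushes are in the empty bin at the board's +y end, and the job is handed in. No verdict was reported. I pushed them one at a time along the board with the fingertips 14 mm apart, the nearer pair first. I never gripped or lifted them, and the last motion ended at 27 s of the 64 s allowed.

- **Bushes:** Two lie flat in the bin and two lie on their sides, with tops at about 30 mm, under the 48 mm limit. One of those on its side is half hidden under the board edge by the corner. I judged it inside from its visible part and from the height of its top.
- **Bystanders:** The loupe, setting master and gauge block are at the same pixel positions as at the start.
- **Forces:** No push reached its 10 N stop. Tool force at the end of each push was about 1.3 N or less.
- **Failed check:** My colour check for the bushes in the bin found nothing because its threshold was too high. I used depth data and an enlarged crop instead.

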